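Free the burr cap of a coffee grinder whose thread hand is unknown

ROBOT

A 6-joint arm with a two-finger parallel gripper is mounted at the origin on a cart in front of the work surface, level with it; the furniture and walls round the work are solid. World frame = base frame: x ahead of the robot, y to its left, z up, the work surface at z = 0. Lengths are in m, angles in rad, forces in N, time in s.
With the tool pointing down it reaches from about 0.375 to 0.9 m from the base axis. Payload 3.1 kg.
Tool frame: the origin (TCP) lies on the centre line of the jaws, within the pads' length; the fingertips stand robot.tip_reach ahead of it and the grasp point (between the pads) is the TCP (robot.tip_reach is the distance from the TCP to the fingertips, in m); z points along the fingers, y is the direction in which the jaws open and shut (so a half turn about z gives the same grasp; the last joint's range is limited). The gripper opens to 87 mm and grips with 3 to 60 N. Pads are 19 mm wide; open, the fingers measure 117 mm over their backs; the gripper's body (75 mm by 190 mm) begins 51 mm behind the grasp point.
Start: joints at [-1.419, 0.527, 1.433, -0, 1.181, -0.178], TCP at [0.203, -0.591, 0.242] pointing down, gripper open.
Joint ranges: [-3.08, 3.08], [-0.75, 2.2], [0.22, 2.44], [-1.43, 4.57], [0, 2.65], [-2.85, 2.85]. Speed limits (rad/s): [2.79, 2.79, 3.14, 3.14, 3.14, 3.14].

INTERFACE

Orientations are given as a unit quaternion [x, y, z, w].
In Python, from rig import telemetry, viewer, robot gives the robot as it stands. The module is installed in compiled form; this text tells all that it offers.
- The arm moves only by the tool step_arm, never from a script. Its argument "targets" is a list of rows, each an object of numbers: "dx", "dy", "dz": the shift along the tool's x, y, z in m; "rx", "ry", "rz": the turn, a rotation vector about the tool's x, y, z in degrees. In form: [{"dx": .., "dy": .., "dz": .., "rx": .., "ry": .., "rz": ..}, ...]. A call has exactly 5 rows; each row is the pose to reach, as a shift and turn from the pose measured when the call began, along the tool's axes at that moment; what a row does not reach only later rows make up. A row lasts 1/8 s, in which the tool goes at most 62.5 mm and 10.7 degrees, less where a joint would pass 70% of its speed; a pose out of reach is approached as far as the arm can. A call with a gripper value outside its range is refused whole. "gripper" is the opening, from 0 (shut) to 1 (fully open), set as the call begins (left out, the last holds). The fingers move at their own pace and stop on an object; "force" is the grip in N (left out, the last holds). Time passes only in rows, so rows that repeat a pose let the fingers close, or fill a call up. It gives the time, the measured TCP pose, the force and the opening at its end, in the units of the state.
- telemetry.get_obs(): the state, without advancing time (a new reading comes with each control period).
- viewer.camera(name): name is "side" or "top" or "wrist"; returns a dict with "img" (384x512x3 uint8, blue, green, red), "depth" (384x512 float32, m along the optical axis (not along the pixel's ray), 0 where there is no reading), "K" (3x3 intrinsics, pixels), "R" (3x3) and "t" (3): a world point X has camera coordinates R X + t. Camera axes: x right, y down, z forward; pixel columns grow to the right and rows downward; lengths in m; the calibration is good to about 2 mm. The wrist camera is an equidistant fisheye: a pixel r from the principal point sees the ray r / f radians off the axis. A picture is of the moment at which its call begins.
- robot.hand_in(): hands the job in, once; it reports no verdict.
The state is a dict: "time": time; "q": joint angles; "joint_velocities": joint speeds; "joint_torque": joint torques, N m; "position": TCP position; "tool_rot": TCP orientation; "ft_force": force on the tool from outside, world axes, zero at the start; "moment": the same for the moment, N m; "grip_width": finger opening in m.
Only numpy, scipy, OpenCV 4.12 (cv2) and the standard library are available. Lean on these libraries where they do the work, as an engineer would, in place of code of your own. Each camera call takes 0.05 s, during which the arm holds its last target.

TASK

The hopper is already off the coffee grinder, and the burr cap on top has to come out so that the burrs can be cleaned. Grip the cap by its bar and unlock it with a quarter turn; nobody remembers whether its quick thread is right-handed or left-handed, so if it stops dead one way, turn it the other way. Then lift the cap straight up and finish while still holding it in the gripper, level and still, about ten centimetres above its seat over the grinder, leaving the hopper, mug and teaspoon where they stand.

Things in the scene. Friction and masses are not known exactly. Their poses are not given: they have to be found in the camera images.
- grinder: compact coffee grinder without hopper, fixed, aluminium and black, 150 (x) x 130 (y) mm, head top 131 mm high; in the middle of the head a round black collar (radius 50 mm, top at 166 mm) that holds the burr cap, whose axis is the grinder's own z. Origin: centre of the underside; the front with the grounds bin faces its own -x.
- cap_seat (a point): point on the grinder's axis, 165 mm above its underside, where the cap's origin sits. Quick-thread (bayonet) lock: from locked the cap gives about 6 degrees the wrong way, then stops dead; the other way it turns easily and level (no climbing), can be lifted from about 70 to 96 degrees (best 82) and stops dead there. Before that the lugs hold it down (1.5 mm play).
- cap: steel burr cap, about 0.35 kg: black disc 70 mm across, 7 mm thick, with a plug and two lugs below, to 15.5 mm under the origin. Origin: centre of the disc's underside, z up. Locked at the start with its x along the grinder's x (within 2 degrees). Whether it unlocks clockwise or anticlockwise seen from above is drawn anew at each start and cannot be seen from outside.
- cap_grip (a point): middle of the top edge of the cap's upright grip bar, 35 mm above the cap's origin; the bar is 54 mm long (cap x), 14 mm thick (cap y, the way to pinch it) and 28 mm high above the disc.
- hopper: clear plastic bean hopper with a black lid, taken off the grinder, 138 mm across and 140 mm high, standing on the worktop; leave it alone. Origin: centre of its underside.
- mug: green and white mug, 86 x 120 x 88 mm; leave it alone. Origin: centre of its underside.
- spoon: steel teaspoon, 130 x 26 x 11 mm, lying on the worktop along its own x; leave it alone. Origin: centre of its underside.
There are look-alikes about, which are no part of the job. Leave any orange or pink look-alike of the cap alone.

How it is judged:
By the outcome, as a careful person would: the job done as asked, in the order asked, and still so for the second after the job is handed in, while the arm keeps its last pose, push and grip.
It also fails if it takes over 56 s, if anything falls off the work surface, if the arm or the gripper's body presses on something with over 40 N, if the wrist force passes 120 N, or if a joint passes its speed limit or range.

## Working session

There is one attempt and no reset: what is moved stays moved. The work goes in short steps, Python scripts to look and compute and a tool call to move; the robot and the scene stay as the last step left them, time stands still between calls to the robot, and variables do not carry over. Pictures are saved under pics/ and viewed, and the job is handed in when it is done.

Besides the shell and the picture viewer there is one more tool, called as name(argument=value, ...), one argument or row to a line, values as JSON. step_arm: Moves the arm, as the interface text tells. Its arguments: {"type":"object","properties":{"targets":{"type":"array"},"gripper":{"type":"number"},"force":{"type":"number"}},"required":["targets"]}

```bash
mkdir -p pics
python3 - <<'E'
from rig import telemetry, viewer, robot
import cv2,numpy as np
for n in ("side","top"):
    c=viewer.camera(n); cv2.imwrite(f"pics/{n}0.png",c["img"]); np.savez(f"{n}0.npz",**c)
    print(n,c["K"].tolist(),c["R"].round(3).tolist(),c["t"].round(3).tolist())
o=telemetry.get_obs()
print({k:np.round(v,3).tolist() for k,v in o.items()},robot.tip_reach)
E
```

```text
side [[378.68554280894256, 0.0, 251.9820122943589], [0.0, 378.68554280894256, 193.99496332838334], [0.0, 0.0, 1.0]] [[0.999, -0.036, 0.006], [-0.019, -0.656, -0.755], [0.031, 0.754, -0.656]] [-0.497, 0.204, 0.869]
top [[453.3766606097521, 0.0, 261.23381888596754], [0.0, 453.3766606097521, 188.70367644258357], [0.0, 0.0, 1.0]] [[0.017, -0.999, 0.032], [-0.998, -0.019, -0.065], [0.066, -0.031, -0.997]] [0.121, 0.507, 1.126]
{'time': 0.1, 'q': [-1.418, 0.528, 1.434, 0.0, 1.181, -0.179], 'joint_velocities': [0.001, -0.001, -0.002, 0.001, -0.0, -0.0], 'joint_torque': [-0.001, -44.098, -17.715, 0.064, 0.053, -0.0], 'position': [0.203, -0.59, 0.241], 'tool_rot': [0.986, 0.165, 0.0, -0.001], 'ft_force': [-0.085, 0.326, -0.499], 'moment': [-0.012, -0.008, 0.025], 'grip_width': 0.087} 0.019
```

View pics/side0.png

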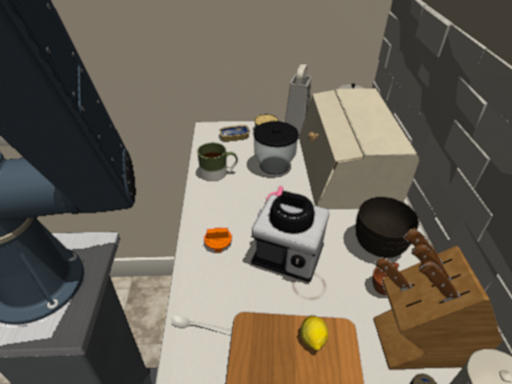

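View pics/top0.png

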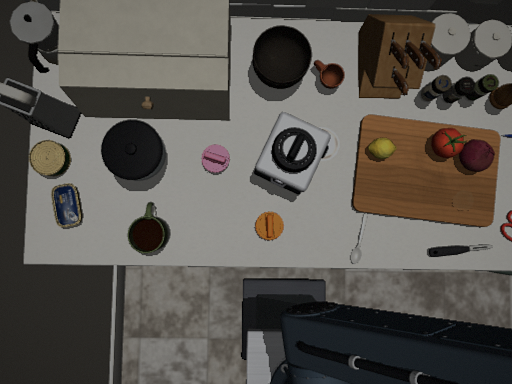

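Cap candidates in the top view are black in the grinder's collar (294,150), orange on the worktop (269,226), pink (215,158), and the hopper's black lid (132,150). By the description it is the black one in the collar. I'll check it in a crop and measure.

```bash
cat > h.py <<'E'
import numpy as np,cv2
def world(c):
    d=c["depth"];v,u=np.indices(d.shape);K=c["K"]
    P=np.stack([(u-K[0,2])/K[0,0]*d,(v-K[1,2])/K[1,1]*d,d],-1)
    return (P-c["t"])@c["R"]   # R^T (P-t)
E
python3 - <<'E'
from h import *
c=dict(np.load("top0.npz"));W=world(c)
im=c["img"][100:210,235:355];cv2.imwrite("pics/crop0.png",cv2.convertScaleAbs(cv2.resize(im,None,fx=5,fy=5,interpolation=cv2.INTER_CUBIC),alpha=2,beta=20))
sub=np.zeros(W.shape[:2],bool);sub[100:210,235:355]=1
ok=sub&(c["depth"]>0)
z=W[...,2]
print("table",np.median(z[240:260,200:240]))
print(np.histogram(z[ok],bins=np.arange(0,.24,.01)))
for lo,hi in ((.115,.145),(.155,.18),(.19,.215)):
    m=ok&(z>lo)&(z<hi);p=W[m]
    if m.sum()<5: continue
    r=cv2.minAreaRect(p[:,:2].astype(np.float32)*1000);print(lo,m.sum(),p.mean(0).round(4),np.median(p[:,2]).round(4),r,cv2.minEnclosingCircle(p[:,:2].astype(np.float32)*1000))
    print(cv2.boxPoints(r).round(1).tolist())
    x=p[:,:2]-p[:,:2].mean(0);w,V=np.linalg.eigh(x.T@x);print("axis",np.degrees(np.arctan2(V[1,1],V[0,1])))
E
```

```text
table 0.0012165379165740488
(array([6877,  123,   68,    6,    0,    0,   42,    1,   15,   19,    2,
         21,  536, 1562,   25,  139,  547,  664,    9,   61,  106,    0,
          0]), array([0.  , 0.01, 0.02, 0.03, 0.04, 0.05, 0.06, 0.07, 0.08, 0.09, 0.1 ,
       0.11, 0.12, 0.13, 0.14, 0.15, 0.16, 0.17, 0.18, 0.19, 0.2 , 0.21,
       0.22, 0.23]))
0.115 2120 [0.5801 0.0661 0.1312] 0.1316 ((584.1400756835938, 63.15684127807617), (130.1200408935547, 154.40731811523438), 66.06967163085938) ((585.93603515625, 63.363868713378906), 94.29292297363281)
[[487.20001220703125, 35.0], [628.2999877929688, -27.600000381469727], [681.0999755859375, 91.30000305175781], [540.0, 153.89999389648438]]
axis 156.48626789305257
0.155 1292 [0.5829 0.0644 0.17  ] 0.1703 ((585.1699829101562, 63.397125244140625), (96.3454360961914, 94.31593322753906), 34.39509201049805) ((585.3253173828125, 62.97552490234375), 49.25881576538086)
[[518.7999877929688, 75.0999984741211], [572.0999755859375, -2.700000047683716], [651.5999755859375, 51.70000076293945], [598.2999877929688, 129.5]]
axis 66.68816127432284
0.19 167 [0.5849 0.0632 0.2006] 0.2008 ((585.7061157226562, 62.59470748901367), (13.874615669250488, 53.86570739746094), 65.89730834960938) ((585.9092407226562, 63.04938507080078), 26.959333419799805)
[[558.2999877929688, 67.30000305175781], [607.5, 45.29999923706055], [613.0999755859375, 57.900001525878906], [564.0, 79.9000015258789]]
axis 155.75632773984532
```

View pics/crop0.png

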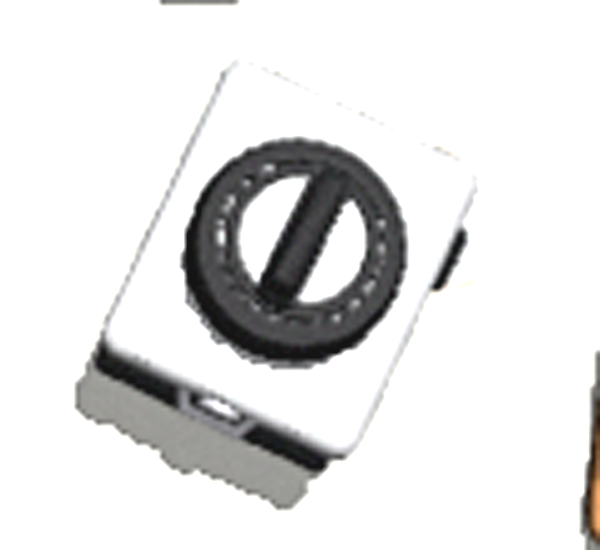

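The crop confirms it: a dark cap with its bar at (585,63) mm, top at 200 mm, in the grinder's collar. Bar axis is about -24° (grinder rectangle -24°), and the orange and pink ones are loose on the worktop. I'll rise, turn and go over.

```bash
cat >> h.py <<'E'
from scipy.spatial.transform import Rotation as Rn
def go(pos,yaw):
    from rig import telemetry
    o=telemetry.get_obs();R=Rn.from_quat(o["tool_rot"])
    y=np.radians(yaw);T=np.array([[np.cos(y),np.sin(y),0],[np.sin(y),-np.cos(y),0],[0,0,-1]])
    M=R.as_matrix()
    print("t",o["time"].__round__(2),"p",np.round(o["position"],4),"yaw",np.degrees(np.arctan2(M[1,0],M[0,0])).round(2),"tilt",np.degrees(np.arccos(-M[2,2])).round(2),"q",np.degrees(o["q"]).round(1),"F",np.round(o["ft_force"],1),"M",np.round(o["moment"],2),"w",round(o["grip_width"],4))
    print("  d(mm)",(R.inv().apply(np.array(pos)-o["position"])*1000).round(1),"r(deg)",np.degrees((R.inv()*Rn.from_matrix(T)).as_rotvec()).round(1))
E
python3 -c "
from h import *
go([.585,.063,.30],155.8);go([.585,.063,.30],105)
W=world(dict(np.load('top0.npz')));print(np.round(np.nanmax(W[...,2]),3), W[60,400].round(3),W[150,450].round(3),W[145,380].round(3))"
```

```text
t 0.1 p [ 0.2029 -0.5905  0.2407] yaw 18.95 tilt 0.11 q [-81.3  30.3  82.1   0.   67.7 -10.2] F [-0.1  0.3 -0.5] M [-0.01 -0.01  0.03] w 0.0869
  d(mm) [ 573.6 -494.1  -58.2] r(deg) [-0.000e+00 -1.000e-01 -1.368e+02]
t 0.1 p [ 0.2029 -0.5905  0.2407] yaw 18.95 tilt 0.11 q [-81.3  30.3  82.1   0.   67.7 -10.2] F [-0.1  0.3 -0.5] M [-0.01 -0.01  0.03] w 0.0869
  d(mm) [ 573.6 -494.1  -58.2] r(deg) [ -0.1  -0.1 -86. ]
1.152 [ 0.748 -0.132  0.281] [ 0.602 -0.321  0.083] [ 0.612 -0.153  0.075]
```

step_arm(
  targets=[
    {"dz":-0.02,"rz":-10},
    {"dz":-0.04,"rz":-20},
    {"dz":-0.06,"rz":-30},
    {"dz":-0.08,"rz":-40},
    {"dz":-0.1,"rz":-50},
  ],
)

```text
invalid input
```

```bash
python3 -c "
from h import *
go([.585,.063,.34],155.8)"
```

```text
t 0.1 p [ 0.2029 -0.5905  0.2407] yaw 18.95 tilt 0.11 q [-81.3  30.3  82.1   0.   67.7 -10.2] F [-0.1  0.3 -0.5] M [-0.01 -0.01  0.03] w 0.0869
  d(mm) [ 573.6 -494.1  -98.2] r(deg) [-0.000e+00 -1.000e-01 -1.368e+02]
```

All keys are apparently needed in each row.

step_arm(
  targets=[
    {"dx":0,"dy":0,"dz":-0.02,"rx":0,"ry":0,"rz":-10},
    {"dx":0,"dy":0,"dz":-0.04,"rx":0,"ry":0,"rz":-20},
    {"dx":0,"dy":0,"dz":-0.06,"rx":0,"ry":0,"rz":-30},
    {"dx":0,"dy":0,"dz":-0.08,"rx":0,"ry":0,"rz":-40},
    {"dx":0,"dy":0,"dz":-0.1,"rx":0,"ry":0,"rz":-50},
  ],
)

```text
time: 0.72
position: [0.2029, -0.5903, 0.3407]
tool_rot: [0.823, 0.568, 0.001, -0.002]
ft_force: [1.1, 0.1, -0.7]
grip_width: 0.087
```

```bash
python3 -c "
from h import *
go([.585,.063,.34],155.8)"
```

```text
t 0.72 p [ 0.2029 -0.5903  0.3407] yaw 69.29 tilt 0.19 q [-81.3  25.   74.9   0.   80.3 -60.6] F [ 1.1  0.1 -0.7] M [-0.   -0.07  0.03] w 0.087
  d(mm) [746.2 126.3   2.7] r(deg) [  0.1  -0.2 -86.5]
```

step_arm(
  targets=[
    {"dx":0.05,"dy":0.008,"dz":0,"rx":0,"ry":0,"rz":-6},
    {"dx":0.1,"dy":0.017,"dz":0,"rx":0,"ry":0,"rz":-12},
    {"dx":0.15,"dy":0.025,"dz":0,"rx":0,"ry":0,"rz":-18},
    {"dx":0.2,"dy":0.034,"dz":0,"rx":0,"ry":0,"rz":-24},
    {"dx":0.25,"dy":0.042,"dz":0,"rx":0,"ry":0,"rz":-30},
  ],
)

```text
time: 1.35
position: [0.3311, -0.3696, 0.341]
tool_rot: [0.646, 0.763, 0.001, -0.002]
ft_force: [1.1, 0.4, -0.7]
grip_width: 0.0872
```

```bash
python3 -c "
from h import *
go([.585,.063,.34],155.8)"
```

```text
t 1.35 p [ 0.3311 -0.3696  0.341 ] yaw 99.46 tilt 0.24 q [-61.1  13.7  92.3   0.1  74.2 -70.6] F [ 1.1  0.4 -0.7] M [-0.   -0.11 -0.02] w 0.0872
  d(mm) [384.9 321.5   2.6] r(deg) [  0.1  -0.2 -56.3]
```

step_arm(
  targets=[
    {"dx":0.038,"dy":0.032,"dz":0,"rx":0,"ry":0,"rz":-6},
    {"dx":0.076,"dy":0.064,"dz":0,"rx":0,"ry":0,"rz":-12},
    {"dx":0.115,"dy":0.096,"dz":0,"rx":0,"ry":0,"rz":-18},
    {"dx":0.153,"dy":0.128,"dz":0,"rx":0,"ry":0,"rz":-24},
    {"dx":0.192,"dy":0.16,"dz":0,"rx":0,"ry":0,"rz":-30},
  ],
)

```text
time: 1.98
position: [0.4578, -0.1523, 0.3415]
tool_rot: [0.425, 0.905, 0.002, -0.001]
ft_force: [-0.4, -0.7, -0.3]
grip_width: 0.0869
```

```bash
python3 -c "
from h import *
go([.585,.063,.34],155.8)"
```

```text
t 1.98 p [ 0.4578 -0.1523  0.3415] yaw 129.65 tilt 0.25 q [-31.8  12.5  94.    0.2  73.7 -71.5] F [-0.4 -0.7 -0.3] M [ 0.03 -0.14  0.01] w 0.0869
  d(mm) [ 84.6 235.3   2.3] r(deg) [  0.2  -0.2 -26.2]
```

step_arm(
  targets=[
    {"dx":0.02,"dy":0.056,"dz":0,"rx":0,"ry":0,"rz":-6},
    {"dx":0.04,"dy":0.112,"dz":0,"rx":0,"ry":0,"rz":-12},
    {"dx":0.06,"dy":0.168,"dz":0,"rx":0,"ry":0,"rz":-18},
    {"dx":0.0845,"dy":0.235,"dz":0.002,"rx":0.2,"ry":-0.2,"rz":-26},
    {"dx":0.0845,"dy":0.235,"dz":0.002,"rx":0.2,"ry":-0.2,"rz":-26},
  ],
)

```text
time: 2.6
position: [0.5857, 0.0663, 0.3394]
tool_rot: [0.208, 0.978, 0.0, -0.001]
ft_force: [0.1, -1.2, -0.0]
grip_width: 0.0867
```

Run:
```python
from h import *
from rig import viewer
go([.585,.063,.24],155.8)
c=viewer.camera("wrist");np.savez("w1.npz",**c);cv2.imwrite("pics/w1.png",c["img"])
# project bar box corners expected by fisheye
o=[]
K=c["K"]
def pr(X):
    p=c["R"]@X+c["t"];a=np.arctan2(np.hypot(p[0],p[1]),p[2]);d=np.array(p[:2])/np.hypot(p[0],p[1]);return K[0,0]*a*d+K[:2,2]
im=cv2.resize(c["img"],None,fx=1.5,fy=1.5)
a=np.radians(-24.2);ux=np.array([np.cos(a),np.sin(a),0]);uy=np.array([-ux[1],ux[0],0])
for s,t in((1,1),(1,-1),(-1,1),(-1,-1)):
    p=pr(np.array([.5855,.063,.2])+s*.027*ux+t*.007*uy);print(p.round());cv2.circle(im,tuple(int(v) for v in p*1.5),2,(0,0,255),-1)
cv2.imwrite("pics/w1o.png",im)
```

```text
t 2.6 p [0.5857 0.0663 0.3394] yaw 155.95 tilt 0.06 q [ -4.4  22.   80.1   0.   78.  -70.4] F [ 0.1 -1.2 -0. ] M [ 0.05 -0.09  0.02] w 0.0867
  d(mm) [-0.8 -3.3 99.4] r(deg) [-0.  -0.1  0.1]
[258. 218.]
[244. 218.]
[258. 165.]
[244. 165.]
```

View pics/w1o.png

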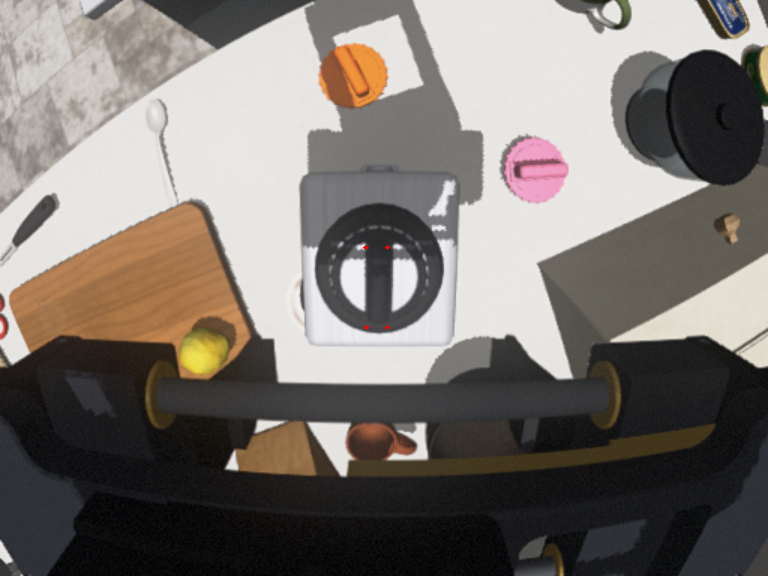

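The wrist view shows the dark bar running vertically at x 363–392, y 240–330 (enlarged pixels), in line with my projected corners; orange is at (353,75) and pink at (536,170). I'll refine from the wrist depth.

Run:
```python
from h import *
c=dict(np.load("w1.npz"));d=c["depth"];v,u=np.indices(d.shape);K=c["K"]
x=(u-K[0,2])/K[0,0];y=(v-K[1,2])/K[1,1];th=np.hypot(x,y)+1e-9
P=np.stack([x/th*np.tan(th)*d,y/th*np.tan(th)*d,d],-1);W=(P-c["t"])@c["R"]
m=np.zeros(d.shape,bool);m[120:230,200:310]=1
z=W[...,2]
for lo,hi in ((.193,.21),(.15,.19)):
    k=m&(d>0)&(z>lo)&(z<hi);p=W[k];print(k.sum(),np.median(p[:,2]),cv2.minAreaRect((p[:,:2]*1000).astype(np.float32)),p.mean(0),cv2.minEnclosingCircle((p[:,:2]*1000).astype(np.float32)))
    q=p[:,:2]-p[:,:2].mean(0);w,V=np.linalg.eigh(q.T@q);print("axis",np.degrees(np.arctan2(V[1,1],V[0,1])))
go([.585,.063,.195],155.8)
```

```text
721 0.19952193633244955 ((583.67333984375, 64.19566345214844), (13.188166618347168, 53.406890869140625), 65.50725555419922) [0.58278594 0.06447799 0.19929882] ((583.8271484375, 64.5335693359375), 26.717302322387695)
axis 155.54895441149415
4923 0.16723140039363973 ((581.9651489257812, 65.35856628417969), (94.79573059082031, 94.1834487915039), 18.417131423950195) [0.57900435 0.06682434 0.16811277] ((583.815185546875, 64.48561096191406), 49.374794006347656)
axis 63.07132858786367
t 2.65 p [0.5854 0.0654 0.3394] yaw 155.84 tilt 0.08 q [ -4.5  22.   80.2  -0.   78.  -70.3] F [ 0.8 -0.  -0.1] M [ 0.04 -0.17 -0.03] w 0.0871
  d(mm) [ -0.8  -2.3 144.4] r(deg) [-0.  -0.1  0. ]
```

step_arm(
  targets=[
    {"dx":0,"dy":-0.002,"dz":0.02,"rx":0,"ry":0,"rz":0},
    {"dx":0,"dy":-0.002,"dz":0.045,"rx":0,"ry":0,"rz":0},
    {"dx":0,"dy":-0.002,"dz":0.07,"rx":0,"ry":0,"rz":0},
    {"dx":0,"dy":-0.002,"dz":0.09,"rx":0,"ry":0,"rz":0},
    {"dx":0,"dy":-0.002,"dz":0.1,"rx":0,"ry":0,"rz":0},
  ],
)

```text
time: 3.28
position: [0.5832, 0.0622, 0.2381]
tool_rot: [0.21, 0.978, -0.001, -0.002]
ft_force: [-0.1, -0.1, 0.4]
grip_width: 0.0869
```

Run:
```python
from h import *
go([.5845,.0637,.195],155.7)
```

```text
t 3.27 p [0.5832 0.0622 0.2381] yaw 155.71 tilt 0.24 q [ -4.8  27.6  87.8  -0.   64.9 -70.5] F [-0.1 -0.1  0.4] M [ 0.07 -0.17 -0.03] w 0.0869
  d(mm) [-0.8  2.  43.1] r(deg) [-0.1 -0.2  0. ]
```

step_arm(
  targets=[
    {"dx":-0.001,"dy":0.002,"dz":0.01,"rx":-0.1,"ry":-0.2,"rz":0},
    {"dx":-0.001,"dy":0.002,"dz":0.022,"rx":-0.1,"ry":-0.2,"rz":0},
    {"dx":-0.001,"dy":0.002,"dz":0.034,"rx":-0.1,"ry":-0.2,"rz":0},
    {"dx":-0.001,"dy":0.002,"dz":0.043,"rx":-0.1,"ry":-0.2,"rz":0},
    {"dx":-0.001,"dy":0.002,"dz":0.043,"rx":-0.1,"ry":-0.2,"rz":0},
  ],
)

```text
time: 3.9
position: [0.5842, 0.0637, 0.1942]
tool_rot: [0.21, 0.978, -0.0, -0.001]
ft_force: [0.1, 0.4, 0.6]
grip_width: 0.0869
```

Run:
```python
from h import *
from rig import viewer
go([.5845,.0637,.195],155.7)
c=viewer.camera("wrist");cv2.imwrite("pics/w2.png",cv2.resize(c["img"],None,fx=1.5,fy=1.5))
```

```text
t 3.9 p [0.5842 0.0637 0.1942] yaw 155.71 tilt 0.13 q [ -4.7  30.7  90.2  -0.   59.2 -70.4] F [0.1 0.4 0.6] M [ 0.03 -0.15 -0.01] w 0.0869
  d(mm) [-0.3  0.1 -0.8] r(deg) [-0.  -0.1  0. ]
```

View pics/w2.png

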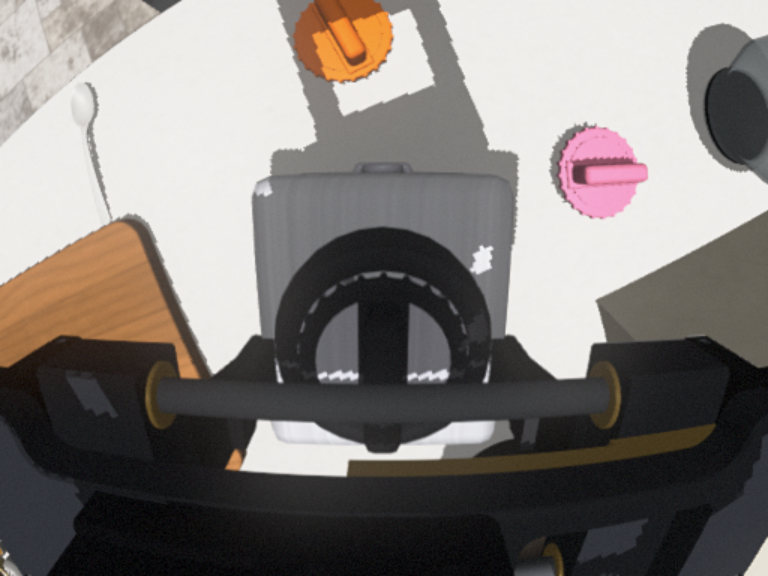

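The bar (x 358–408) is centred between the fingers and there is no contact force. Closing.

step_arm(
  targets=[
    {"dx":0,"dy":0,"dz":0,"rx":0,"ry":0,"rz":0},
    {"dx":0,"dy":0,"dz":0,"rx":0,"ry":0,"rz":0},
    {"dx":0,"dy":0,"dz":0,"rx":0,"ry":0,"rz":0},
    {"dx":0,"dy":0,"dz":0,"rx":0,"ry":0,"rz":0},
    {"dx":0,"dy":0,"dz":0,"rx":0,"ry":0,"rz":0},
  ],
  gripper=0,
  force=35,
)

```text
time: 4.58
position: [0.5846, 0.0637, 0.1949]
tool_rot: [0.21, 0.978, -0.0, -0.0]
ft_force: [-0.2, 0.1, -0.3]
grip_width: 0.0452
```

step_arm(
  targets=[
    {"dx":0,"dy":0,"dz":0,"rx":0,"ry":0,"rz":0},
    {"dx":0,"dy":0,"dz":0,"rx":0,"ry":0,"rz":0},
    {"dx":0,"dy":0,"dz":0,"rx":0,"ry":0,"rz":0},
    {"dx":0,"dy":0,"dz":0,"rx":0,"ry":0,"rz":0},
    {"dx":0,"dy":0,"dz":0,"rx":0,"ry":0,"rz":0},
  ],
)

```text
time: 5.2
position: [0.5846, 0.0637, 0.1949]
tool_rot: [0.21, 0.978, -0.0, -0.0]
ft_force: [0.6, 0.2, -0.1]
grip_width: 0.0133
```

Run:
```python
from h import *
go([.5845,.0637,.195],155.7)
```

```text
t 5.2 p [0.5846 0.0637 0.1949] yaw 155.72 tilt 0.05 q [ -4.7  30.7  90.2  -0.   59.2 -70.4] F [ 0.6  0.2 -0.1] M [-0.04 -0.09 -0.03] w 0.0133
  d(mm) [ 0.1 -0.  -0.1] r(deg) [-0. -0.  0.]
```

Gripped (13.3 mm). Testing one way gently, anticlockwise from above.

step_arm(
  targets=[
    {"dx":0,"dy":0,"dz":0,"rx":0,"ry":0,"rz":-2},
    {"dx":0,"dy":0,"dz":0,"rx":0,"ry":0,"rz":-4},
    {"dx":0,"dy":0,"dz":0,"rx":0,"ry":0,"rz":-6},
    {"dx":0,"dy":0,"dz":0,"rx":0,"ry":0,"rz":-8},
    {"dx":0,"dy":0,"dz":0,"rx":0,"ry":0,"rz":-9},
  ],
)

```text
time: 5.82
position: [0.5846, 0.0637, 0.1948]
tool_rot: [0.132, 0.991, -0.0, -0.0]
ft_force: [-0.0, -0.2, 0.7]
grip_width: 0.0137
```

Run:
```python
from h import *
go([.5846,.0637,.195],155.7)
```

```text
t 5.83 p [0.5846 0.0637 0.1948] yaw 164.8 tilt 0.05 q [ -4.7  30.7  90.2  -0.   59.2 -79.5] F [-0.  -0.2  0.7] M [ 0.03 -0.18 -0.01] w 0.0137
  d(mm) [ 0.   0.  -0.2] r(deg) [-0.  -0.   9.1]
```

step_arm(
  targets=[
    {"dx":0,"dy":0,"dz":0,"rx":0,"ry":0,"rz":-2},
    {"dx":0,"dy":0,"dz":0,"rx":0,"ry":0,"rz":-4},
    {"dx":0,"dy":0,"dz":0,"rx":0,"ry":0,"rz":-6},
    {"dx":0,"dy":0,"dz":0,"rx":0,"ry":0,"rz":-8},
    {"dx":0,"dy":0,"dz":0,"rx":0,"ry":0,"rz":-10},
  ],
)

```text
time: 6.45
position: [0.5846, 0.0636, 0.1949]
tool_rot: [0.044, 0.999, -0.0, -0.0]
ft_force: [0.4, -0.9, 0.4]
grip_width: 0.0138
```

Run:
```python
from h import *
from rig import viewer
go([.5846,.0637,.195],155.7+82)
c=viewer.camera("wrist");cv2.imwrite("pics/w3.png",cv2.resize(c["img"],None,fx=1.5,fy=1.5))
```

```text
t 6.45 p [0.5846 0.0636 0.1949] yaw 174.93 tilt 0.05 q [ -4.7  30.7  90.2  -0.   59.2 -89.6] F [ 0.4 -0.9  0.4] M [ 0.05 -0.16 -0.06] w 0.0138
  d(mm) [ 0.   0.1 -0.1] r(deg) [  0.   -0.1 -62.8]
```

View pics/w3.png

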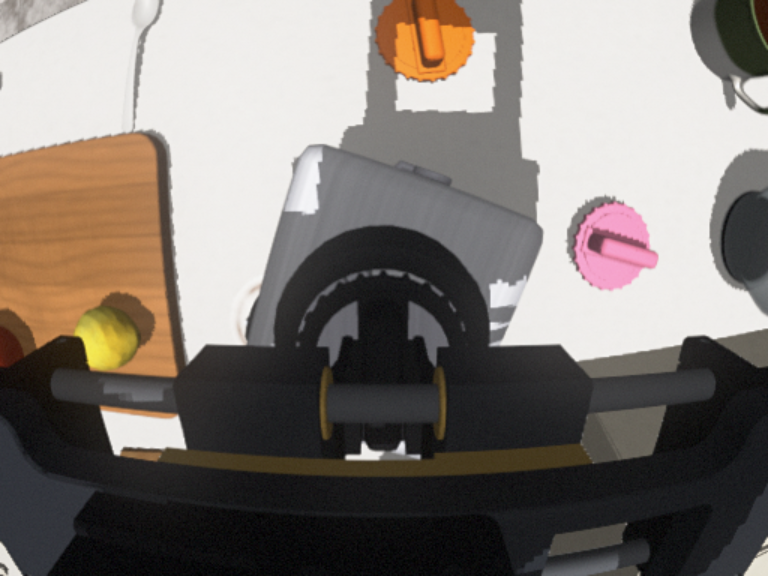

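The grinder has turned in view while the bar stays vertical in the fingers (x≈383), and there is no moment, so anticlockwise is the right way. I'll continue to about 82°.

step_arm(
  targets=[
    {"dx":0,"dy":0,"dz":0,"rx":0,"ry":0,"rz":-5},
    {"dx":0,"dy":0,"dz":0,"rx":0,"ry":0,"rz":-11},
    {"dx":0,"dy":0,"dz":0,"rx":0,"ry":0,"rz":-17},
    {"dx":0,"dy":0,"dz":0,"rx":0,"ry":0,"rz":-23},
    {"dx":0,"dy":0,"dz":0,"rx":0,"ry":0,"rz":-29},
  ],
)

```text
time: 7.12
position: [0.5846, 0.0636, 0.1948]
tool_rot: [-0.21, 0.978, 0.0, -0.001]
ft_force: [-0.4, 0.7, 0.4]
grip_width: 0.0135
```

Run:
```python
from h import *
go([.5846,.0637,.195],155.7+82)
```

```text
t 7.12 p [0.5846 0.0636 0.1948] yaw -155.81 tilt 0.06 q [  -4.7   30.7   90.2   -0.    59.2 -118.8] F [-0.4  0.7  0.4] M [ 0.07 -0.12  0.02] w 0.0135
  d(mm) [-0.   0.1 -0.2] r(deg) [  0.   -0.  -33.5]
```

step_arm(
  targets=[
    {"dx":0,"dy":0,"dz":0,"rx":0,"ry":0,"rz":-8},
    {"dx":0,"dy":0,"dz":0,"rx":0,"ry":0,"rz":-16},
    {"dx":0,"dy":0,"dz":0,"rx":0,"ry":0,"rz":-24},
    {"dx":0,"dy":0,"dz":0,"rx":0,"ry":0,"rz":-30},
    {"dx":0,"dy":0,"dz":0,"rx":0,"ry":0,"rz":-33.5},
  ],
)

```text
time: 7.75
position: [0.5846, 0.0636, 0.1949]
tool_rot: [-0.484, 0.875, 0.0, -0.0]
ft_force: [0.4, 0.5, 0.2]
grip_width: 0.0136
```

Run:
```python
from h import *
from rig import viewer
go([.5846,.0637,.295],155.7+82)
c=viewer.camera("wrist");cv2.imwrite("pics/w4.png",cv2.resize(c["img"],None,fx=1.5,fy=1.5))
```

```text
t 7.75 p [0.5846 0.0636 0.1949] yaw -122.15 tilt 0.05 q [  -4.7   30.7   90.2   -0.    59.2 -152.5] F [0.4 0.5 0.2] M [ 0.1  -0.03 -0.06] w 0.0136
  d(mm) [ 0.000e+00  1.000e-01 -1.001e+02] r(deg) [ 0.  -0.   0.2]
```

View pics/w4.png

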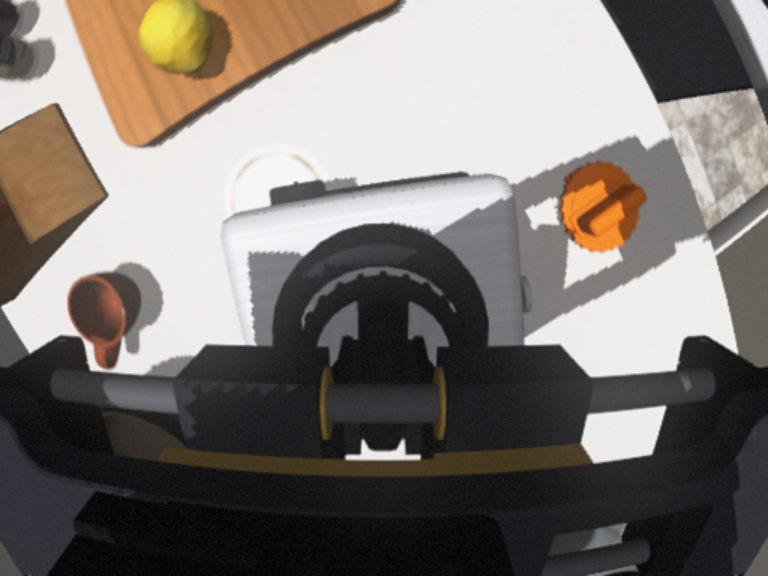

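The bar is still aligned in the jaws (x≈383) and the grinder has turned about 82° in view. Lifting gently first.

step_arm(
  targets=[
    {"dx":0,"dy":0,"dz":-0.001,"rx":0,"ry":0,"rz":0},
    {"dx":0,"dy":0,"dz":-0.002,"rx":0,"ry":0,"rz":0},
    {"dx":0,"dy":0,"dz":-0.004,"rx":0,"ry":0,"rz":0},
    {"dx":0,"dy":0,"dz":-0.006,"rx":0,"ry":0,"rz":0},
    {"dx":0,"dy":0,"dz":-0.008,"rx":0,"ry":0,"rz":0},
  ],
)

```text
time: 8.43
position: [0.5846, 0.0637, 0.203]
tool_rot: [-0.484, 0.875, 0.0, -0.0]
ft_force: [0.2, 0.1, -5.0]
grip_width: 0.014
```

Run:
```python
from h import *
go([.5846,.0637,.295],155.7+82)
```

```text
t 8.43 p [0.5846 0.0637 0.203 ] yaw -122.09 tilt 0.06 q [  -4.7   30.1   89.7   -0.    60.3 -152.6] F [ 0.2  0.1 -5. ] M [ 0.12 -0.05 -0.01] w 0.014
  d(mm) [  0.    0.1 -92. ] r(deg) [ 0.  -0.   0.2]
```

About 5 N down, near the cap's own weight, so it is free. Lifting the rest.

step_arm(
  targets=[
    {"dx":0,"dy":0,"dz":-0.005,"rx":0,"ry":0,"rz":0},
    {"dx":0,"dy":0,"dz":-0.013,"rx":0,"ry":0,"rz":0},
    {"dx":0,"dy":0,"dz":-0.023,"rx":0,"ry":0,"rz":0},
    {"dx":0,"dy":0,"dz":-0.033,"rx":0,"ry":0,"rz":0},
    {"dx":0,"dy":0,"dz":-0.043,"rx":0,"ry":0,"rz":0},
  ],
)

```text
time: 9.05
position: [0.5847, 0.0636, 0.2469]
tool_rot: [-0.484, 0.875, 0.0, -0.0]
ft_force: [0.0, 0.0, -3.9]
grip_width: 0.014
```

Run:
```python
from h import *
go([.5846,.0637,.295],155.7+82)
```

```text
t 9.05 p [0.5847 0.0636 0.2469] yaw -122.09 tilt 0.03 q [  -4.7   27.    87.2   -0.    65.8 -152.6] F [ 0.   0.  -3.9] M [ 0.16 -0.06  0.02] w 0.014
  d(mm) [  0.    0.2 -48.1] r(deg) [ 0.  -0.   0.2]
```

step_arm(
  targets=[
    {"dx":0,"dy":0,"dz":-0.012,"rx":0,"ry":0,"rz":0},
    {"dx":0,"dy":0,"dz":-0.024,"rx":0,"ry":0,"rz":0},
    {"dx":0,"dy":0,"dz":-0.036,"rx":0,"ry":0,"rz":0},
    {"dx":0,"dy":0,"dz":-0.044,"rx":0,"ry":0,"rz":0},
    {"dx":0,"dy":0,"dz":-0.048,"rx":0,"ry":0,"rz":0},
  ],
)

```text
time: 9.68
position: [0.5849, 0.0636, 0.2956]
tool_rot: [-0.484, 0.875, -0.0, 0.0]
ft_force: [-0.3, -0.0, -4.8]
grip_width: 0.0136
```

step_arm(
  targets=[
    {"dx":0,"dy":0,"dz":0,"rx":0,"ry":0,"rz":0},
    {"dx":0,"dy":0,"dz":0,"rx":0,"ry":0,"rz":0},
    {"dx":0,"dy":0,"dz":0,"rx":0,"ry":0,"rz":0},
    {"dx":0,"dy":0,"dz":0,"rx":0,"ry":0,"rz":0},
    {"dx":0,"dy":0,"dz":0,"rx":0,"ry":0,"rz":0},
  ],
)

```text
time: 10.3
position: [0.5848, 0.0637, 0.2954]
tool_rot: [-0.484, 0.875, -0.0, -0.0]
ft_force: [0.8, 0.0, -4.3]
grip_width: 0.0138
```

Run:
```python
from h import *
from rig import viewer
go([.5846,.0637,.295],155.7+82)
for n in("side","wrist","top"):
    c=viewer.camera(n)
    im=c["img"][130:290,180:380] if n=="side" else c["img"]
    s=4 if n=="side" else 1.5
    if n=="top":
        print("scene diff px (hopper/mug/spoon boxes)",[int((cv2.absdiff(im,np.load("top0.npz")["img"])[a:b,e:f].max(-1)>60).sum()) for a,b,e,f in((115,190,95,170),(205,260,120,175),(205,265,345,370))])
    if n=="side":im=cv2.convertScaleAbs(im,alpha=1.6,beta=15);s=3.7
    cv2.imwrite(f"pics/e_{n}.png",cv2.resize(im,None,fx=s,fy=s,interpolation=cv2.INTER_CUBIC))
go([.5846,.0637,.295],155.7+82)
```

```text
t 10.3 p [0.5848 0.0637 0.2954] yaw -122.09 tilt 0.01 q [  -4.7   24.1   83.8   -0.    72.1 -152.6] F [ 0.8  0.  -4.3] M [ 0.12 -0.13  0.02] w 0.0138
  d(mm) [0.1 0.2 0.4] r(deg) [-0.  -0.   0.2]
scene diff px (hopper/mug/spoon boxes) [0, 0, 1367]
t 10.45 p [0.5849 0.0636 0.2955] yaw -122.09 tilt 0.02 q [  -4.7   24.1   83.8   -0.    72.1 -152.6] F [-0.4 -0.1 -4.3] M [ 0.18 -0.11 -0.02] w 0.0138
  d(mm) [0.1 0.3 0.5] r(deg) [-0.  -0.   0.2]
```

View pics/e_side.png

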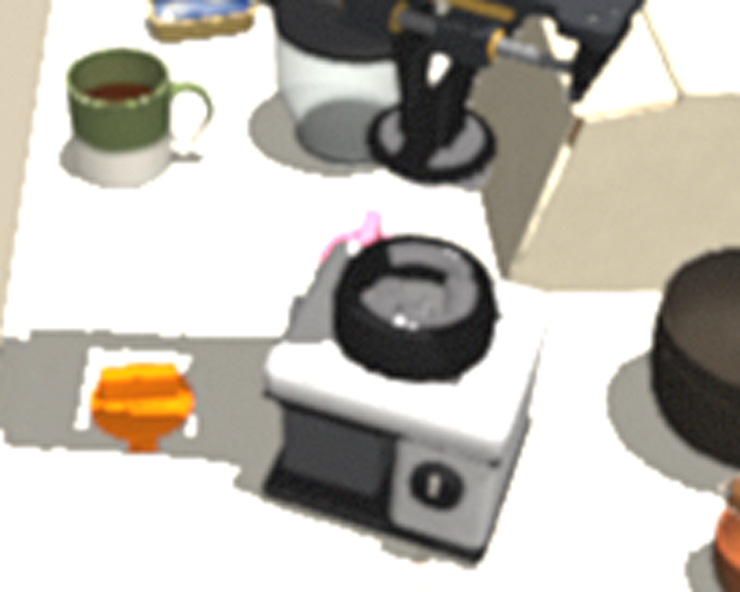

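View pics/e_wrist.png

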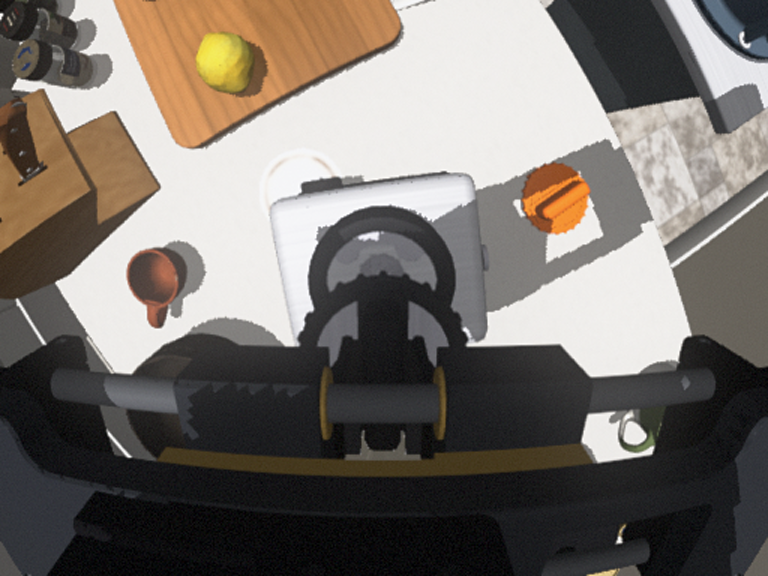

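View pics/e_top.png

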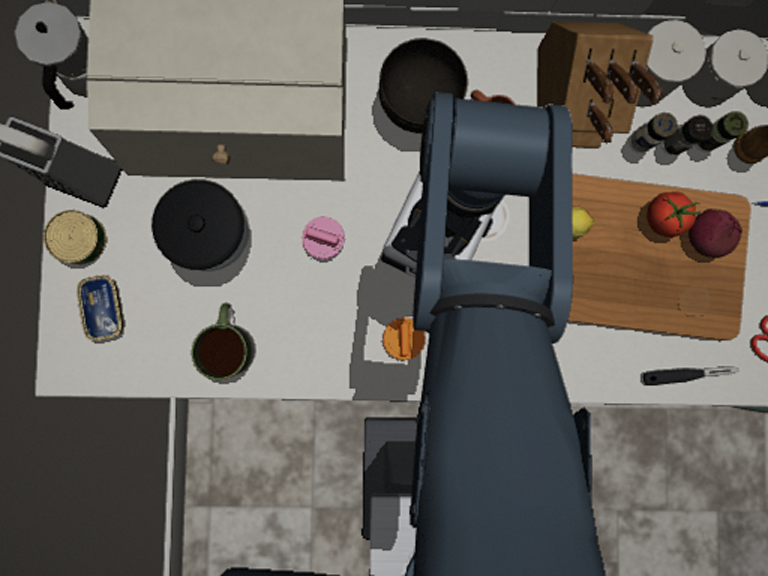

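The side crop shows the cap hanging level in the jaws at (430,140), clear above the empty collar at (415,305). The top view shows the hopper and mug unmoved; the arm hides the spoon there, so I check it in the side view and then hand in.

Run:
```python
from h import *
from rig import viewer,robot
c=viewer.camera("side")["img"];a=np.load("side0.npz")["img"]
d=cv2.absdiff(c,a).max(-1)>60
print("spoon diff",d[310:340,165:232].sum(),"mug",d[140:180,190:240].sum())
go([.5846,.0637,.295],155.7+82)
print(robot.hand_in())
```

```text
spoon diff 0 mug 0
t 10.5 p [0.5849 0.0636 0.2956] yaw -122.09 tilt 0.02 q [  -4.7   24.1   83.8   -0.    72.1 -152.6] F [-0.1  0.2 -4.6] M [ 0.2  -0.03  0.02] w 0.0139
  d(mm) [0.1 0.3 0.6] r(deg) [-0.  -0.   0.2]
the job is handed in; nothing more can be done
None
```

The cap is out and the job is handed in at 10.5 s. The gripper holds the cap level and still, about 10 cm above its seat over the grinder.

- **Unlocking:** I gripped the black cap in the collar by its bar at 35 N and turned it anticlockwise seen from above. It went freely, so I never had to try the other way. I stopped at about 82°, then lifted straight up.
- **Last checks on the cap:** the tool had risen 100.7 mm and its tilt was 0.02°. The grip read 13.9 mm on the nominal 14 mm bar. The wrist read about 4.5 N, slightly above the cap's own weight of about 3.4 N. The side picture shows the collar empty below the cap.
- **Things left alone:** the hopper and mug are unchanged in the top picture, and the mug and teaspoon in the side picture.
- **Disagreements:** the spoon check in the top picture showed a difference, because the arm covers the spoon there. The top and wrist cameras put the bar about 2 mm apart, so I used the average.

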